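Open the handleless cash cupboard at a book sale

TASK

At the book sale's cash desk, open the narrow cupboard: with the outside of your fingers gently push its closed door in at the side away from the hinge so that the touch catch lets go, then take your hand off so that the spring pops the door ajar by itself. Then put your fingers behind the door's free edge and swing it wide open, about square to the cupboard's front, and leave it standing so. Grip and lift nothing, do not press or open the wide cupboard, and leave the things standing around and on the cupboards where they are.

Things in the scene. Friction and masses are not known exactly. Their poses are not given: they have to be found in the camera images.
- narrow_cupboard: The cash cupboard, light wood, fixed, 150 deep (x) x 160 wide (y) x 170 high, one handleless door over its whole front. Origin: centre of underside; x points front to back, y to the left as the robot sees it. Stands left or right of the middle, turned up to 0.2 rad. Closed door: outer face at x = -96 mm, inner face -84; carcass front -75. Its top is clear for 50 mm behind the carcass front.
- narrow_door (a joint): Angle (rad) of the narrow cupboard's door, a wooden panel 156 wide, 12 thick, 8 to 162 mm above the table, hinged upright on its left (+y) edge. 0 = closed and latched, negative = pushed in (stop at -0.06), positive = opening towards the robot (1.57 = square, stop at 1.65). Beyond the ajar position light hinge friction keeps it where it is left. Once released the catch does not take hold again.
- narrow_press (a point): Where to push: on the door's outer face, 20 mm from its free (right, -y) edge, 135 mm above the table, 27 mm below the door's top. Moves with the door. Pushed in 4 to 5 mm here (about 5 N; stop at 8 mm) the catch lets go; when the push ends a damped spring swings the door ajar to about 0.76 rad within about 1.2 s, the free edge 105 mm out.
- narrow_edge (a point): The middle of the door's thickness at its free (right) edge, 135 mm above the table; 156 mm from the hinge axis. Moves with the door. A steel striker pin sticks 25 mm out of the inner face, 26 mm from this edge but low down, 35 mm above the table: keep the fingers above it.
- narrow_hinge (a point): Point on the upright hinge axis, in the plane of the door's outer face at its left edge, 135 mm above the table. A steel hinge barrel, 8 across, shows here above the door's top.
- wide_cupboard: The stationery cupboard, to be left shut: same make and height, 150 deep x 260 wide x 170 high, origin and axes likewise, standing on the other side of the middle. A black stapler lies on its top.
- wide_door (a joint): Angle of the wide cupboard's door (rad), 0 = closed; it has the same kind of catch and is to stay closed.
- bell: Loose steel counter bell, 72 across, 56 high, near the middle in front of the gap between the cupboards. Origin under its centre.
- tape: Loose cardboard-brown roll of tape, 60 across, 24 high, lying on the back half of the narrow cupboard's top. Origin under its centre.
- stapler: Loose black stapler, 36 x 130 x 42 high, on the back half of the wide cupboard's top. Origin under its centre.
- paperback: Loose green paperback, 178 x 110 x 22, lying flat at the left. Origin under its centre.
- books: Two loose books lying on one another, bound together, 190 x 120 x 52, at the right. Origin under their centre.
- mug: Loose white mug, 80 across, 95 high, at the left. Origin under its centre.
- jar: Loose glass jar with steel lid, 84 across, 120 high, at the right. Origin under its centre.
- card_reader: Loose black card reader, 140 x 75 x 22, lying flat near the robot at the right. Origin under its centre.
Mind the look-alikes: they are no part of the job. What is shaped like the narrow_cupboard but green is not meant.

How it is judged:
On the way, in this order (a step that is already met when the one before it is completed fails the run):
1. the fingers push the narrow cupboard's door in (value of joint narrow_door below -0.02 rad and contact force between the fingers and narrow_door above 0.5 N), for 0.05 s.
2. the door has sprung ajar (0.4 to 1.0 rad), untouched (value of joint narrow_door between 0.4 and 1 rad and contact force between each of the arm, the fingers and narrow_door below 0.1 N), for 0.2 s.
At the end, for the whole second after the job is handed in: The narrow cupboard's door stands still, open by at least 1.3 rad (75 degrees), the wide cupboard's door is shut, and the bystanders are where they were (within 20 mm) (value of joint narrow_door above 1.3 rad and velocity of joint narrow_door between -0.05 and 0.05 rad/s and value of joint wide_door between -0.015 and 0.02 rad); the robot touches nothing.
It fails at once if the wide cupboard's door is pushed in or opened (value of joint wide_door below -0.015 rad or value of joint wide_door above 0.03 rad).
It fails at once if the door is rammed or pinched (over 30 N) (contact force between the fingers and narrow_door above 30 N).
It fails at once if a bystander is moved, lifted or tipped (over 20 mm) (distance of any of bell, tape, stapler, paperback, books, mug, jar, card_reader from where it was at the start of the episode above 0.02 m).
It also fails if it takes over 51 s, if anything falls off the work surface, if the arm or the gripper's body presses on something with over 40 N, if the wrist force passes 120 N, or if a joint passes its speed limit or range.

ROBOT

A 6-joint arm with a two-finger parallel gripper is mounted at the origin on the work surface. World frame = base frame: x ahead of the robot, y to its left, z up, the work surface at z = 0. Lengths are in m, angles in rad, forces in N, time in s.
With the tool pointing down it reaches from about 0.375 to 0.9 m from the base axis. Payload 3.1 kg.
Tool frame: the origin (TCP) lies on the front face of the gripper's body, between the roots of the fingers; the fingertips stand 70 mm ahead of it and the grasp point (between the pads) lies 51 mm ahead of it; z points along the fingers, y is the line along which they close (so a half turn about z gives the same grasp; the last joint's range is limited). The gripper opens to 87 mm and grips with 3 to 60 N. Pads are 19 mm wide; open, the fingers measure 117 mm over their backs; the gripper's body (75 mm by 190 mm) begins 51 mm behind the grasp point.
Start: joints at [1.081, 0.527, 1.433, -0, 1.181, -0.178], TCP at [0.191, 0.595, 0.292] pointing down, gripper open.
Joint ranges: [-3.08, 3.08], [-0.75, 2.2], [0.22, 2.44], [-1.43, 4.57], [0, 2.65], [-2.85, 2.85]. Speed limits (rad/s): [2.79, 2.79, 3.14, 3.14, 3.14, 3.14].

INTERFACE

Orientations are given as a unit quaternion [x, y, z, w].
In Python, from rig import robot, cams, ticket gives the robot as it stands. The module is installed in compiled form; this text tells all that it offers.
- The arm moves only by the shell command python3 -m crank 'ROWS' [FORCE]. ROWS is JSON, a list of rows, each a list of 7 numbers: the shift along the tool's x, y, z in cm, then the turn, a rotation vector about the tool's x, y, z in rad, then the closure, from 0 (fully open) to 1 (shut). A call has 1 to 5 rows; each row shifts and turns the commanded pose from where the row before left it, along the tool's axes as they then stand; what a row does not reach is not made up. A row lasts 1/8 s, in which the tool goes at most 62.5 mm and 10.7 degrees, less where a joint would pass 70% of its speed; a pose out of reach is approached as far as the arm can. A call is refused whole if a number of a shift passes 6.25 or a number of a turn 0.188, either way. A call with a gripper value outside its range is refused whole. The fingers move at their own pace and stop on an object; FORCE is the grip in N (left out, the last holds). Time passes only in rows, so rows that do not move let the fingers close. It gives the time, the measured TCP pose, the force, the opening and the grip force at its end, in the units of the state.
- robot.get_obs(): the state, without advancing time (a new reading comes with each control period).
- cams.camera(name): name is "scene" or "top"; returns the picture (420x560x3 uint8, red, green, blue); there is no depth.
- cams.camera_info(name): a dict with "intrinsics" (3x3 intrinsics, pixels), "pose" (4x4, takes a point from camera to world coordinates). Camera axes: x right, y down, z forward; pixel columns grow to the right and rows downward; lengths in m; the calibration is good to about 2 mm. A picture is of the moment at which its call begins. camera_info takes no time and is no camera call.
- ticket.hand_in(): hands the job in; it is judged then, once.
The state is a dict: "time": time; "q": joint angles; "joint_velocities": joint speeds; "joint_torque": joint torques, N m; "position": TCP position; "tool_rot": TCP orientation; "ft_force": force on the tool from outside, world axes, zero at the start; "moment": the same for the moment, N m; "grip_width": finger opening in m; "grip_force": force on a finger pad.
Only numpy, scipy, OpenCV 4.12 (cv2) and the standard library are available. Lean on these libraries where they do the work, as an engineer would, in place of code of your own. Each camera call takes 0.05 s, during which the arm holds its last target. There are 200 camera calls.

## Working session

There is one attempt and no reset: what is moved stays moved. The work goes in short steps, Python scripts to look and compute and a shell command to move; the robot and the scene stay as the last step left them, time stands still between calls to the robot, and variables do not carry over. Pictures are saved under pics/ and viewed, at most 10 in all, crops included, and the job is handed in when it is done.

```bash
mkdir -p pics; python3 - <<'E'
from rig import robot,cams
import cv2,numpy as np
np.set_printoptions(precision=4,suppress=True)
for n in("scene","top"):
    im=cams.camera(n); cv2.imwrite(f"pics/{n}0.png",cv2.resize(im[:,:,::-1],(800,600),interpolation=cv2.INTER_CUBIC)); cv2.imwrite(f"pics/{n}_raw.png",im[:,:,::-1])
    i=cams.camera_info(n);print(n,i["intrinsics"],i["pose"])
o=robot.get_obs();print(o["time"],o["position"],o["tool_rot"],o["grip_width"])
E
```

```text
scene [[546.811    0.     281.1137]
 [  0.     546.811  202.3573]
 [  0.       0.       1.    ]] [[ 0.9029  0.4071 -0.138   0.7822]
 [ 0.4299 -0.857   0.2842 -0.4916]
 [-0.0025 -0.316  -0.9488  1.7728]
 [ 0.      0.      0.      1.    ]]
top [[464.6257   0.     275.3455]
 [  0.     464.6257 208.2147]
 [  0.       0.       1.    ]] [[-0.0073 -0.9836  0.1802  0.3207]
 [-0.9999  0.0097  0.0123 -0.0055]
 [-0.0138 -0.1801 -0.9836  1.3518]
 [ 0.      0.      0.      1.    ]]
0.1 [0.1909 0.5946 0.2914] [ 0.1548  0.9879 -0.0009 -0.0003] 0.08685591934108779
```

View pics/scene0.png

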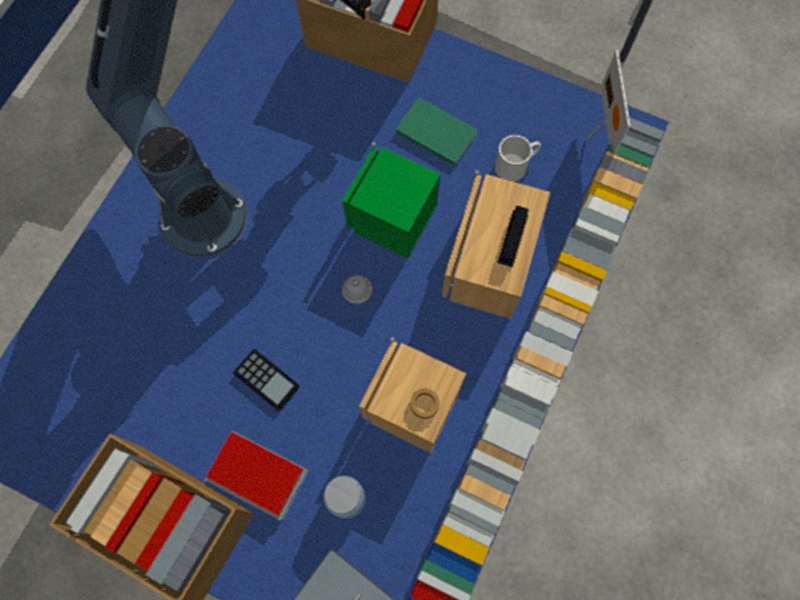

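View pics/top0.png

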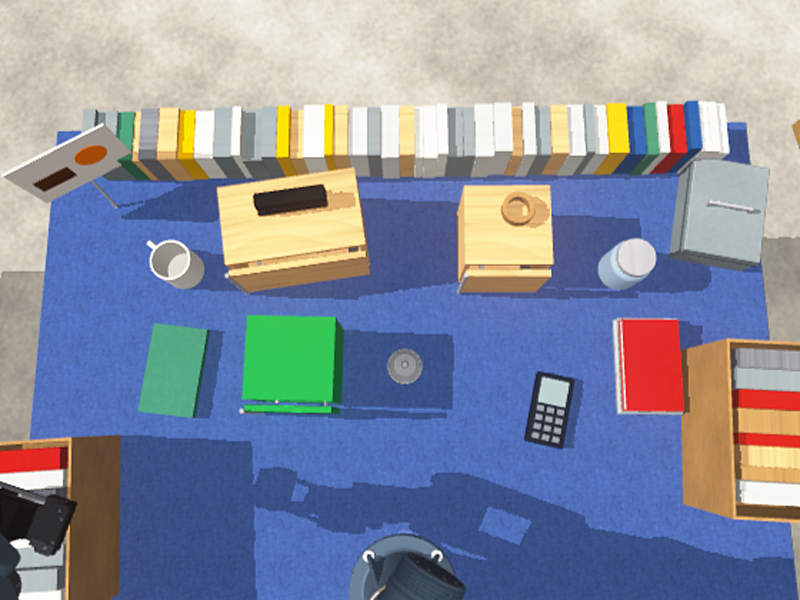

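Candidates, in top-picture pixels: the wooden narrow cupboard with the tape on it at (505,240), the green look-alike at (290,365), and the wide cupboard with the stapler at (295,230). I choose the one at (505,240). The bell is at (405,366), the jar at (627,262) and the card reader at (550,410). I'll check the choice in a close crop.

```bash
python3 - <<'E'
import cv2,numpy as np
a=cv2.imread("pics/top_raw.png")[120:215,310:400]; b=cv2.imread("pics/scene_raw.png")[230:325,245:335]
cv2.imwrite("pics/crop1.png",cv2.resize(np.hstack([a,b]),None,fx=4.4,fy=4.4,interpolation=cv2.INTER_CUBIC))
E
```

```text
(no output)
```

View pics/crop1.png

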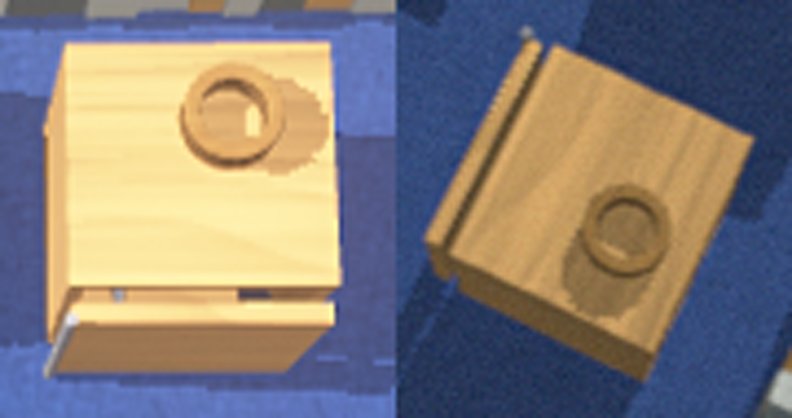

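The crop confirms light wood with the tape on top and the hinge barrel at the left, at crop px (72,320). The carcass-top corners are at (66,43), (330,43), (341,287) and (68,287) in the top view. In the scene view they are at (552,46), (754,137), (652,352) and (452,248). I'll fit the pose to these.

```bash
cat > h.py <<'E'
from rig import robot,cams
import numpy as np
from scipy.spatial.transform import Rotation as R
np.set_printoptions(precision=4,suppress=True)
def proj(n,P):
    i=cams.camera_info(n);T=np.linalg.inv(i["pose"]);p=np.atleast_2d(P)@T[:3,:3].T+T[:3,3]
    p=p@np.array(i["intrinsics"]).T; return p[:,:2]/p[:,2:]
def ray(n,uv,z):
    i=cams.camera_info(n);d=np.array(i["pose"])[:3,:3]@np.linalg.solve(i["intrinsics"],[uv[0],uv[1],1]);o=np.array(i["pose"])[:3,3]
    return o+d*(z-o[2])/d[2]
def place(p,L):
    c,s=np.cos(p[2]),np.sin(p[2]);L=np.atleast_2d(L)
    return np.c_[p[0]+c*L[:,0]-s*L[:,1],p[1]+s*L[:,0]+c*L[:,1],L[:,2]]
E
python3 - <<'E'
from h import *
from scipy.optimize import least_squares
L=np.array([[.075,.08,.17],[.075,-.08,.17],[-.075,-.08,.17],[-.075,.08,.17],[-.096,-.078,.162]])
t=np.array([[66,43],[330,43],[341,287],[68,287],[335,323]])/4.4+[310,120]
s=(np.array([[754,137],[652,352],[452,248],[552,46],[428,238]])-[396,0])/4.4+[245,230]
t-=.0;s-=.0
f=lambda p:np.r_[(proj("top",place(p,L))-t).ravel(),(proj("scene",place(p,L))-s).ravel()]
for sel in (0,1,2):
    m=np.ones(20,bool) if sel==0 else (np.arange(20)<10)==(sel==1)
    r=least_squares(lambda p:f(p)[m],[.75,-.15,0]);print(r.x,r.fun.round(1))
    if sel==0:p=r.x
P=place(p,[[-.096,-.058,.135],[-.09,-.078,.135],[-.096,.078,.135]]);print(P)
for n,uv,z in [("bell",(405,366),.056),("jar",(634,250),.12),("readerTop",(555,376),.02),("readerR",(575,380),.02),("booksLtop",(616,320),.05),("jar",(634,250),.12),("wideFR",(366,265),.17),("wideFR2",(369,275),.0)]:
    print(n,ray("top",np.array(uv)*.7,z))
E
```

```text
[ 0.6731 -0.2016 -0.0103] [-0.8 -0.2 -0.6 -0.3 -0.8 -0.8 -0.4 -0.8 -0.6 -0.4 -0.7  0.4 -0.5  0.3
 -1.2  1.3  0.  -0.3 -1.7  0.3]
[ 0.6718 -0.2032 -0.0116] [-0.2  0.3  0.1  0.2 -0.2 -0.3  0.2 -0.3  0.   0.1]
[ 0.6748 -0.1995 -0.0088] [ 0.1 -0.1  0.4 -0.1 -0.4  0.9  0.7 -0.7 -0.8 -0.1]
[[ 0.5765 -0.2586  0.135 ]
 [ 0.5823 -0.2787  0.135 ]
 [ 0.5779 -0.1226  0.135 ]]
bell [ 0.4222 -0.011   0.056 ]
jar [ 0.6337 -0.4485  0.12  ]
readerTop [ 0.4027 -0.3094  0.02  ]
readerR [ 0.3945 -0.3486  0.02  ]
booksLtop [ 0.5097 -0.4281  0.05  ]
jar [ 0.6337 -0.4485  0.12  ]
wideFR [0.5981 0.0589 0.17  ]
wideFR2 [0.6165 0.0618 0.    ]
```

The fit is consistent to about 2 mm: the push point is at (0.577,-0.259), the hinge at (0.578,-0.123), and the bell and jar are clear of the swing. I'll square up the tool, close the fingers and travel.

```bash
python3 -m crank '[[0,0,-2,0,0,-0.156,1],[0,0,-2,0,0,-0.156,1],[-6,0,0,0,0,0,1],[-6,0,0,0,0,0,1],[-6,-2,0,0,0,0,1]]' 5
python3 -m crank '[[-5,-3,0,0,0,0,1],[-5,-3,0,0,0,0,1],[0,-6,0,0,0,0,1],[0,-6,0,0,0,0,1],[0,-6,0,0,0,0,1]]'
```

```text
time: 0.72
position: [0.3718, 0.576, 0.3316]
tool_rot: [-0.001, 1.0, 0.0, -0.0]
ft_force: [-0.6, -0.6, 0.2]
grip_width: 0.0446
grip_force: 0.0
time: 1.35
position: [0.4705, 0.3336, 0.3316]
tool_rot: [-0.001, 1.0, -0.0, -0.0]
ft_force: [1.1, -0.6, 0.3]
grip_width: 0.0018
grip_force: 0.0
```

```bash
python3 -m crank '[[0,-6,0,0,0,0,1],[0,-6,0,0,0,0,1],[0,-6,0,0,0,0,1],[0,-6,0,0,0,0,1],[0,-6,0,0,0,0,1]]'
python3 -m crank '[[0,-6,0,0,0,0,1],[0,-6,0,0,0,0,1],[0,-6,0,0,0,0,1],[0,-6,0,0,0,0,1],[0,-5,0,0,0,0,1]]'
```

```text
time: 1.98
position: [0.4706, 0.0338, 0.3321]
tool_rot: [-0.001, 1.0, 0.0, -0.0]
ft_force: [0.4, -0.6, -0.2]
grip_width: 0.0001
grip_force: 0.0
time: 2.6
position: [0.471, -0.2567, 0.332]
tool_rot: [0.0, 1.0, 0.0, -0.0]
ft_force: [1.3, -0.1, -0.5]
grip_width: 0.0007
grip_force: 0.0
```

```bash
python3 -m crank '[[-2,-0.2,4.7,0,0,0,1],[-2,0,4.7,0,0,0,1],[-2,0,4.8,0,0,0,1],[0,0,0,0,0,0,1]]'
python3 - <<'E'
from h import *
import cv2
a=cams.camera("top")[110:240,280:420,::-1];b=cams.camera("scene")[200:330,200:340,::-1]
cv2.imwrite("pics/c2.png",cv2.resize(np.hstack([a,b]),None,fx=2.85,fy=2.85,interpolation=cv2.INTER_CUBIC))
E
```

```text
time: 3.1
position: [0.53, -0.2548, 0.1855]
tool_rot: [-0.001, 1.0, 0.003, -0.004]
ft_force: [-1.1, 1.2, -0.3]
grip_width: 0.0006
grip_force: 0.0
```

View pics/c2.png

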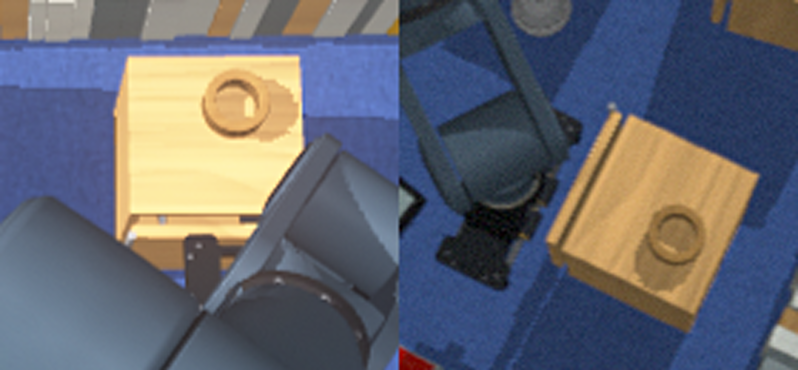

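The gripper stands in front of the door near its free edge, and the bodies are clear of each other. I'll creep in.

```bash
python3 -m crank '[[-1.5,-0.3,-0.4,0,0,0,1],[-1.3,0,0,0,0,0,1],[-0.4,0,0,0,0,0,1],[-0.2,0,0,0,0,0,1],[0,0,0,0,0,0,1]]'
python3 -m crank '[[-0.15,0,0,0,0,0,1],[-0.15,0,0,0,0,0,1],[0,0,0,0,0,0,1]]'
```

```text
time: 3.82
position: [0.5651, -0.2591, 0.1943]
tool_rot: [-0.001, 1.0, 0.0, -0.0]
ft_force: [-0.3, 0.0, -0.6]
grip_width: 0.0003
grip_force: 0.0
time: 4.2
position: [0.5677, -0.2591, 0.1941]
tool_rot: [-0.001, 1.0, 0.0, -0.001]
ft_force: [-3.1, 0.4, 2.0]
grip_width: 0.0006
grip_force: 1.5
```

```bash
python3 -m crank '[[-0.15,0,0,0,0,0,1],[-0.15,0,0,0,0,0,1],[0,0,0,0,0,0,1]]'
python3 -m crank '[[-0.15,0,0,0,0,0,1],[-0.05,0,0,0,0,0,1],[0,0,0,0,0,0,1]]'
```

```text
time: 4.58
position: [0.5695, -0.2591, 0.1941]
tool_rot: [-0.001, 1.0, 0.0, -0.003]
ft_force: [-6.5, -2.0, 3.3]
grip_width: 0.0004
grip_force: 3.5
time: 4.95
position: [0.5714, -0.2591, 0.194]
tool_rot: [-0.001, 1.0, 0.001, -0.003]
ft_force: [-7.7, -1.0, 4.5]
grip_width: 0.0004
grip_force: 3.7
```

```bash
python3 -m crank '[[-0.1,0,0,0,0,0,1],[-0.1,0,0,0,0,0,1],[0,0,0,0,0,0,1]]'
```

```text
time: 5.32
position: [0.5733, -0.259, 0.1941]
tool_rot: [-0.001, 1.0, 0.001, -0.003]
ft_force: [-6.3, -0.4, 2.8]
grip_width: 0.0006
grip_force: 3.7
```

```bash
python3 -m crank '[[4,0,0,0,0,0,1],[6,0,0,0,0,0,1],[6,0,0,0,0,0,1],[2,-2,-2,0,0,0,1],[0,-4,-4,0,0,0,1]]'
python3 -m crank '[[0,-4,-4,0,0,0,1],[0,-4,0,0,0,0,1],[0,0,0,0,0,0,1],[0,0,0,0,0,0,1],[0,0,0,0,0,0,1]]'
python3 -m crank '[[0,0,0,0,0,0,1],[0,0,0,0,0,0,1],[0,0,0,0,0,0,1],[0,0,0,0,0,0,1],[0,0,0,0,0,0,1]]'
python3 - <<'E'
from h import *
import cv2
a=cams.camera("top")[110:240,280:420,::-1];b=cams.camera("scene")[200:330,200:340,::-1]
cv2.imwrite("pics/c3.png",cv2.resize(np.hstack([a,b]),None,fx=2.85,fy=2.85,interpolation=cv2.INTER_CUBIC))
E
```

```text
time: 5.95
position: [0.3934, -0.3178, 0.2534]
tool_rot: [-0.0, 1.0, 0.003, -0.002]
ft_force: [1.8, -1.1, -0.2]
grip_width: 0.0006
grip_force: 0.0
time: 6.58
position: [0.3956, -0.3981, 0.2937]
tool_rot: [-0.001, 1.0, 0.001, -0.0]
ft_force: [-0.5, 0.3, -0.0]
grip_width: 0.0004
grip_force: 0.0
time: 7.2
position: [0.3956, -0.3995, 0.2943]
tool_rot: [-0.001, 1.0, -0.0, 0.0]
ft_force: [-0.5, 1.1, 0.4]
grip_width: 0.0005
grip_force: 0.0
```

View pics/c3.png

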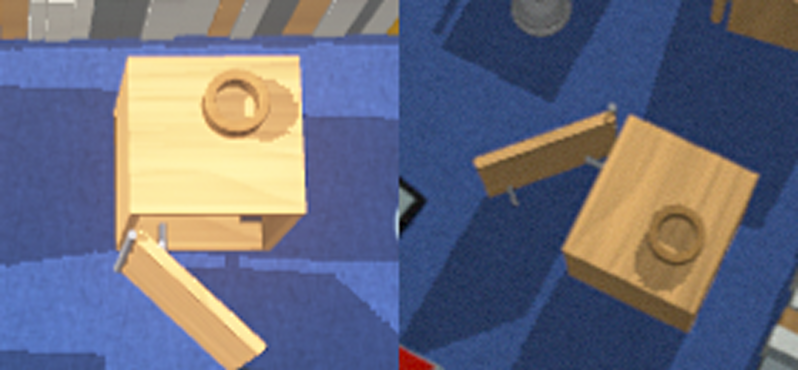

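The door stands ajar. In the top crop its free-edge inner corner is at about (266,347) and the barrel is at (130,235). I'll work out the angle and the waypoints.

```bash
python3 - <<'E'
from h import *
e=ray("top",np.array([266,347])/2.85+[280,110],.162);e2=ray("scene",np.array([482-399,197-40])/2.85+[200,200],.162)
H=np.array([.578,-.123]);print(e,e2)
for a in (.7,.74,.76,.8,.9,1.1,1.3,1.45,1.57):
    t=a-.0103; d=np.array([-np.sin(t),-np.cos(t)]);n=np.array([np.cos(t),-np.sin(t)])
    print(a,"inner corner",H+.156*d+.012*n,"finger ctr r=.132 gap0(18mm)",H+.132*d+.03*n,"45 off",H+.15*d+.06*n)
E
```

```text
[ 0.4747 -0.2422  0.162 ] [ 0.4785 -0.2272  0.162 ]
0.7 inner corner [ 0.488 -0.251] finger ctr r=.132 gap0(18mm) [ 0.5172 -0.2439] 45 off [ 0.5288 -0.2769]
0.74 inner corner [ 0.4829 -0.2473] finger ctr r=.132 gap0(18mm) [ 0.5124 -0.2414] 45 off [ 0.5227 -0.2748]
0.76 inner corner [ 0.4805 -0.2454] finger ctr r=.132 gap0(18mm) [ 0.51   -0.2401] 45 off [ 0.5197 -0.2737]
0.8 inner corner [ 0.4757 -0.2414] finger ctr r=.132 gap0(18mm) [ 0.5054 -0.2372] 45 off [ 0.5137 -0.2712]
0.9 inner corner [ 0.4644 -0.2305] finger ctr r=.132 gap0(18mm) [ 0.4943 -0.2294] 45 off [ 0.4992 -0.2641]
1.1 inner corner [ 0.4453 -0.2058] finger ctr r=.132 gap0(18mm) [ 0.4749 -0.2107] 45 off [ 0.4728 -0.2456]
1.3 inner corner [ 0.4315 -0.1778] finger ctr r=.132 gap0(18mm) [ 0.4595 -0.1884] 45 off [ 0.4505 -0.2223]
1.45 inner corner [ 0.4249 -0.1553] finger ctr r=.132 gap0(18mm) [ 0.4511 -0.17  ] 45 off [ 0.4371 -0.2021]
1.57 inner corner [ 0.4221 -0.1367] finger ctr r=.132 gap0(18mm) [ 0.4463 -0.1545] 45 off [ 0.4287 -0.1847]
```

```bash
python3 -m crank '[[-5,2,0,0,0,0,1],[-5,3,0,0,0,0,1],[-2.5,3,2,0,0,0,1],[0,0,4,0,0,0,1],[0,0,4,0,0,0,1]]'
python3 -m crank '[[0,2,0.2,0,0,0,1],[0,2,0,0,0,0,1],[0,2,0,0,0,0,1],[0,0,0,0,0,0,1]]'
```

```text
time: 7.92
position: [0.5213, -0.3188, 0.1936]
tool_rot: [-0.001, 1.0, -0.001, 0.001]
ft_force: [-0.5, -0.1, -0.2]
grip_width: 0.001
grip_force: 0.0
time: 8.43
position: [0.5207, -0.2573, 0.1938]
tool_rot: [-0.002, 1.0, -0.0, 0.001]
ft_force: [0.1, -0.4, -0.0]
grip_width: 0.0006
grip_force: 0.0
```

```bash
python3 -m crank '[[0.8,1,0,0,0,0,1],[0.8,1,0,0,0,0,1],[0.5,0.4,0,0,0,0,1],[0.5,0.4,0,0,0,0,1],[0.6,0.5,0,0,0,0,1]]'
python3 -m crank '[[0.7,0.6,0,0,0,0,1],[0.7,0.7,0,0,0,0,1],[0.5,0.8,0,0,0,0,1],[0.5,0.8,0,0,0,0,1],[0.5,0.7,0,0,0,0,1]]'
```

```text
time: 9.05
position: [0.4882, -0.2265, 0.1923]
tool_rot: [-0.0, 1.0, -0.0, 0.0]
ft_force: [0.7, 0.2, -0.1]
grip_width: 0.0002
grip_force: 0.2
time: 9.68
position: [0.4591, -0.1898, 0.1923]
tool_rot: [-0.001, 1.0, -0.0, 0.0]
ft_force: [0.2, -0.2, -0.2]
grip_width: 0.0005
grip_force: 0.2
```

```bash
python3 -m crank '[[0.4,0.8,0,0,0,0,1],[0.4,0.8,0,0,0,0,1],[0.3,0.8,0,0,0,0,1],[0.1,0.7,0,0,0,0,1],[0,0.4,0,0,0,0,1]]'
python3 -m crank '[[0,0,0,0,0,0,1],[0,-2,0,0,0,0,1],[0,-4,0,0,0,0,1],[0,-4,-3,0,0,0,1],[0,-4,-5,0,0,0,1]]'
python3 -m crank '[[0,-4,-4,0,0,0,1],[0,-4,0,0,0,0,1],[0,0,0,0,0,0,1],[0,0,0,0,0,0,1]]'
python3 - <<'E'
from h import *
import cv2
cv2.imwrite("pics/t4.png",cv2.resize(np.hstack([cams.camera("top")[90:320,90:490],cams.camera("scene")[130:360,150:380]])[:,:,::-1],(800,292)))
print(robot.get_obs()["ft_force"])
E
```

```text
time: 10.3
position: [0.4471, -0.1548, 0.1922]
tool_rot: [-0.001, 1.0, 0.0, -0.0]
ft_force: [-0.1, -0.0, -0.2]
grip_width: 0.0003
grip_force: 0.2
time: 10.92
position: [0.4465, -0.2969, 0.2706]
tool_rot: [0.0, 1.0, 0.001, -0.001]
ft_force: [0.4, -0.6, -0.6]
grip_width: 0.0007
grip_force: 0.0
time: 11.42
position: [0.4467, -0.3748, 0.3104]
tool_rot: [0.0, 1.0, 0.001, -0.001]
ft_force: [0.7, 0.3, -0.7]
grip_width: 0.0006
grip_force: 0.0
[0.1985 0.1415 0.1585]
```

View pics/t4.png

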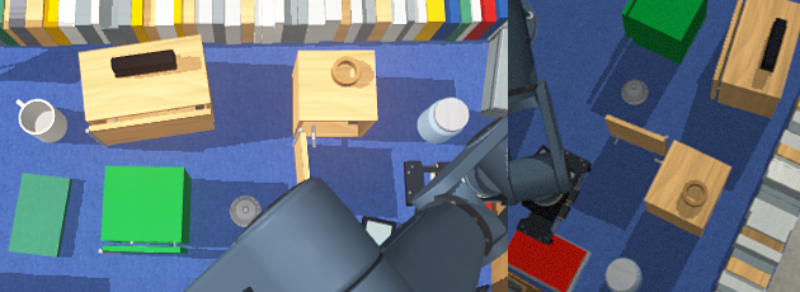

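The door stands about square to the front, in line with the cupboard's left side (scene part, (607,118) to (662,150)). The bystanders look unmoved, the hand is clear, and the wide door is shut.

```bash
python3 -c "
from rig import ticket
print(ticket.hand_in())"
```

```text
the job is handed in; nothing more can be done
None
```

I handed the job in at about 11.5 s: the narrow cupboard's door was pushed in, sprang ajar untouched, and now stands about square to the front, with the wide cupboard shut and nothing visibly moved; the hand-in returned no verdict.

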